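# Reset a stop slide to a set-up block

## Robot

A 6-joint arm with a two-finger parallel gripper is mounted at the origin on the work surface. World frame = base frame: x ahead of the robot, y to its left, z up, the work surface at z = 0. Lengths are in m, angles in rad, forces in N, time in s.
With the tool pointing down it reaches from about 0.25 to 0.775 m from the base axis. Payload 4 kg.
Tool frame: the origin (TCP) lies at the very end of the fingers, on their centre line; the grasp point (between the pads) lies 19 mm behind it; z points along the fingers, y is the line along which they close (so a half turn about z gives the same grasp; the last joint's range is limited). The gripper opens to 94 mm and grips with 3 to 60 N. Pads are 16 mm wide; open, the fingers measure 119 mm over their backs; the gripper's body (75 mm by 177 mm) begins 78 mm behind the grasp point.
Start: joints at [-1.337, 0.087, 1.371, -0, 1.684, -0.103], TCP at [0.182, -0.519, 0.185] pointing down, gripper open.
Joint ranges: [-3.1, 3.1], [-0.76, 2.03], [0.27, 2.55], [-1.08, 4.22], [0.17, 2.65], [-2.57, 2.57]. Speed limits (rad/s): [2.79, 2.79, 3.14, 3.14, 3.14, 3.14].

## Interface

Orientations are given as [roll, pitch, yaw] about the fixed x, y, z axes, in that order (R = Rz(yaw) Ry(pitch) Rx(roll)).
In Python, from bench import robot gives the robot as it stands. The module is installed in compiled form; this text tells all that it offers.
- The arm moves only by the tool move_arm, never from a script. Its argument "deltas" is one flat list of numbers, 7 for each row, row after row: the turn, a rotation vector about the tool's x, y, z in rad, then the shift along the tool's x, y, z in cm, then the closure, from -1 (fully open) to 1 (shut). A call has 1 to 8 rows; each row is the pose to reach, as a shift and turn from the pose commanded when the call began, along the tool's axes at that moment; what a row does not reach only later rows make up. A row lasts 1/10 s, in which the tool goes at most 50 mm and 8.59 degrees, less where a joint would pass 70% of its speed; a pose out of reach is approached as far as the arm can. A call with a gripper value outside its range is refused whole. The fingers move at their own pace and stop on an object; the grip force is fixed at half the most. Time passes only in rows, so rows that repeat a pose let the fingers close. It gives the time, the measured TCP pose, the force, the opening and the grip force at its end, in the units of the state.
- robot.get_obs(): the state, without advancing time (a new reading comes with each control period).
- robot.snapshot(name): name is "scene" or "top"; returns a dict with "image" (400x640x3 uint8, red, green, blue), "depth" (400x640 float32, m along the optical axis (not along the pixel's ray), 0 where there is no reading), "fov_y" (degrees; the focal length in pixels is half the picture's height over the tangent of half this angle, whatever the lens; pixels are square), "cx", "cy" (the principal point, pixels), "D" ([k1, k2, p1, p2, k3] as OpenCV has them; the pictures are not rectified), "origin" and "orientation" of the camera in the world. Camera axes: x right, y up, looking along -z (the intrinsics and any distortion apply to the point x, -y, -z); pixel columns grow to the right and rows downward; lengths in m; the calibration is good to about 2 mm. A picture is of the moment at which its call begins.
- robot.close_job(): hands the job in; it is judged then, once.
The state is a dict: "time": time; "joint_positions": joint angles; "qvel": joint speeds; "joint_torque": joint torques, N m; "tool_pos": TCP position; "ee_rot": TCP orientation; "wrist_force": force on the tool from outside, world axes, zero at the start; "wrist_torque": the same for the moment, N m; "width": finger opening in m; "finger_force": force on a finger pad.
Only numpy, scipy, OpenCV 4.12 (cv2) and the standard library are available. Lean on these libraries where they do the work, as an engineer would, in place of code of your own. Each camera call takes 0.05 s, during which the arm holds its last target. There are 200 camera calls.

## Task

The stop slide on the bench still stands too narrow for the next job. Wind its crank to draw the jaw back well past the width of the wooden set-up block, stand the block upright on the slide's bed between jaw and anvil with its 40 mm side along the slide, then wind the jaw in again, coming from the open side, until the play in the drive is gone and the block is firmly nipped against the anvil, but gently enough not to dent it. Leave the block nipped there, let go, and leave the other things on the bench alone.

Things in the scene. Friction and masses are not known exactly. Their poses are not given: they have to be found in the camera images.
- fixture: The stop slide, bolted to the bench: yellow base plate 100 x 260 x 12 mm, aluminium bed 56 mm wide, steel anvil at the +y end, movable steel jaw, yellow gearbox (60 x 60 mm, top z = 62 mm) with a crank at the -y end. Origin on the bench under the middle of the bed's width; y runs along the slide from crank to anvil, z up. Jaw and anvil are 60 mm wide (x) and reach up to z = 71 mm.
- bed (a point): Point on top of the bed, mid-width, at y = 20 mm of the fixture, 25 mm above the bench; axes as the fixture's. The anvil was set by eye: its face lies at y = 45 mm of the fixture give or take 3 mm, and is not measured. The face is a steel plate backed by stiff springs, giving 1 mm per 40 N. The jaw's face lies at y = 15 mm minus the value of joint jaw.
- jaw (a joint): Position of the steel jaw in m: 0 means a nominal 30 mm between jaw and anvil faces (give or take the anvil's 3 mm); it grows as the jaw opens (towards -y of the fixture); range -0.012 to 0.032. The jaw needs about 6 N to slide.
- crank_axis (a point): Point on the crank's vertical axis, y = -135 mm of the fixture, z = 62 mm. Anticlockwise from above opens, clockwise closes, 5 mm per rad, but the worn drive has 0.6 rad of play in which the crank moves nothing: with h the handle's angle about this axis (anticlockwise from the fixture's +x), jaw = 0.005 (h - 0.3) once driven open, 0.005 (h + 0.3) once driven closed. Stays where left.
- crank_grip (a point): Where to grip the crank's black handle, an upright freely spinning cylinder 18 mm in diameter, 48 mm tall (z = 79 to 127 mm), 28 mm off the crank's axis. The point is on the handle's axis, 18 mm below its top, 109 mm above the bench. The crank arm below is 16 mm wide, its top at z = 79 mm. What holds the handle may keep its heading while the crank goes round.
- jaw_top (a point): Point on the jaw's face towards the anvil, mid-width, at the jaw's top edge (70 mm above the bench). It shares the fixture's axes. Felt at the crank's handle: almost no drag in the play, about 6.5 N when it moves the jaw; each newton of nip on the block adds about 0.18 N, so a proper nip (10 to 50 N on the block) is felt as 2 to 9 N above the 6.5 N; 4 to 5 N is right.
- block_center (a point): Centre of the loose hardwood set-up block, 24 (its x) by 40 (its y) by 60 mm tall (its z), about 50 g; it starts upright on the bench (centre 30 mm up). Standing on the slide's bed its centre is 55 mm above the bench; its y goes along the fixture's y (either way round), centred across the bed within 10 mm.
- mallet: Bystander: turned wooden mallet standing on its head, head 64 mm in diameter and 90 mm tall, handle up to 220 mm. Origin under its middle.
- screwdriver: Bystander: screwdriver with a wooden handle, 220 mm long, lying on the far side. Origin under its middle, x along its length.
- offcut: Bystander: round wooden offcut 56 mm in diameter, 50 mm tall. Origin under its middle.
Things that resemble listed ones, but are neither listed nor needed, are in the scene too. Of the things that look like the part that bears block_center, take the one that is farthest to the robot's right at the start.

How it is judged:
On the way, in this order (a step that is already met when the one before it is completed fails the run):
1. the jaw is drawn back past the block's width (value of joint jaw above 0.014 m), for 0.2 s.
2. the block stands released on the bed between jaw and anvil, 40 mm side along the slide, not yet nipped (less than 3 N from the jaw) (z of block_center in the frame of fixture between 0.052 and 0.058 m and x of block_center in the frame of fixture between -0.012 and 0.012 m and y of block_center in the frame of fixture between 0.002 and 0.03 m and angle between the y axis of block_center and the y axis of fixture, either way round below 0.2 rad and contact force between block and the fingers below 0.1 N and contact force between block and jaw below 3 N), for 0.2 s.
At the end, for the whole second after the job is handed in: The block stands upright and square on the bed (centre within 12 mm of the middle of the bed's width, within 0.1 rad), at rest and released, nipped between jaw and anvil with 10 to 50 N (contact force between jaw and block between 10 and 50 N and z of block_center in the frame of fixture between 0.052 and 0.058 m and x of block_center in the frame of fixture between -0.012 and 0.012 m and angle between the y axis of block_center and the y axis of fixture, either way round below 0.1 rad and angle between block_center's own z axis and vertical below 0.08 rad and linear speed of block below 0.01 m/s and contact force between block and the fingers below 0.1 N); the robot touches nothing.
It fails at once if the block is dented: the jaw presses it with more than 50 N (contact force between jaw and block above 50 N).
It fails at once if the mallet, the screwdriver or the offcut is moved by more than 20 mm (distance of any of mallet, screwdriver, offcut from where it was at the start of the episode above 0.02 m).
It also fails if it takes over 72 s, if anything falls off the work surface, if the arm or the gripper's body presses on something with over 40 N, if the wrist force passes 120 N, or if a joint passes its speed limit or range.

## Working session

There is one attempt and no reset: what is moved stays moved. The work goes in short steps, Python scripts to look and compute and a tool call to move; the robot and the scene stay as the last step left them, time stands still between calls to the robot, and variables do not carry over. Pictures are saved under pics/ and viewed, at most 10 in all, crops included, and the job is handed in when it is done.

Besides the shell and the picture viewer there is one more tool, called by a JSON object that holds its "fn" and its "kwargs". move_arm: Moves the arm, as the interface text tells. Its arguments: {"type":"object","properties":{"deltas":{"type":"array","items":{"type":"number"}}},"required":["deltas"]}

```bash
mkdir -p pics; cat > h.py <<'E'
import numpy as np, cv2
from bench import robot
from scipy.spatial.transform import Rotation as R
def cam(s):
    f=200/np.tan(np.radians(s["fov_y"])/2)
    K=np.array([[f,0,s["cx"]],[0,f,s["cy"]],[0,0,1.]])
    o=np.array(s["orientation"]); M=o if o.shape==(3,3) else R.from_euler('xyz',o).as_matrix()
    return K,np.array(s["D"],float),M,np.array(s["origin"])
def rays(s,px):
    K,D,M,o=cam(s)
    u=cv2.undistortPoints(np.array(px,float).reshape(-1,1,2),K,D).reshape(-1,2)
    return np.c_[u[:,0],-u[:,1],-np.ones(len(u))]@M.T,o
def onz(s,px,z):
    d,o=rays(s,px); return o+d*((z-o[2])/d[:,2])[:,None]
def cloud(s):
    px=np.stack(np.meshgrid(np.arange(640),np.arange(400)),-1).reshape(-1,2)
    d,o=rays(s,px); return (o+d*s["depth"].reshape(-1,1)).reshape(400,640,3)
E
python3 - <<'E'
from h import *
import pickle
for n in("scene","top"):
    s=robot.snapshot(n); pickle.dump(s,open(n+".pkl","wb"))
    cv2.imwrite(f"pics/{n}0.png",s["image"][...,::-1]); print(n,s["fov_y"],s["origin"],s["orientation"],s["D"])
print(robot.get_obs())
E
```

```text
scene 57.791667846840795 [1.2173374  0.43216334 0.82149658] [ 0.84289488 -0.01981892  2.19224335] [0.01646495 0.         0.         0.         0.        ]
top 54.91851586294367 [ 0.34312249 -0.0170419   1.10916829] [ 2.29907420e-01 -6.86283540e-04 -1.68058507e+00] [0.0244133 0.        0.        0.        0.       ]
{'time': 0.1, 'joint_positions': array([-1.33707829e+00,  8.78665415e-02,  1.37206639e+00, -2.79806495e-05,
        1.68359379e+00, -1.03121373e-01]), 'qvel': array([-0.0012168 , -0.0016382 , -0.00279345,  0.00078731, -0.00244847,
       -0.00078133]), 'joint_torque': array([ 2.21602546e-03, -3.41252410e+01, -3.03300011e+01,  7.19713443e-02,
        3.04462470e-02, -1.00813832e-04]), 'tool_pos': array([ 0.18163118, -0.51858968,  0.18344784]), 'ee_rot': array([-3.13966600e+00, -1.71429292e-04,  3.36836117e-01]), 'wrist_force': array([0.597312  , 0.33968318, 0.43886451]), 'wrist_torque': array([0.00548943, 0.04359531, 0.05278606]), 'finger_force': 0.0, 'width': 0.09397599003903466}
```

View pics/top0.png

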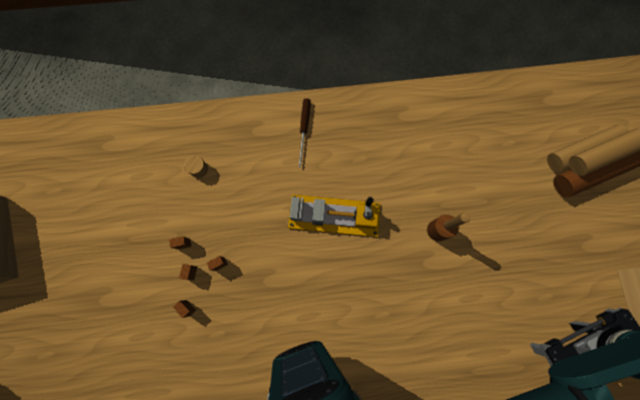

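View pics/scene0.png

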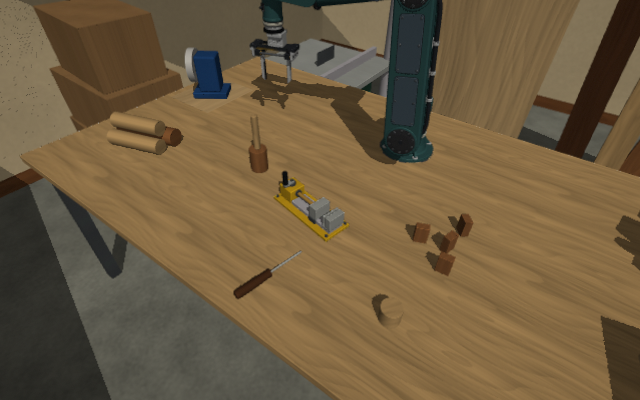

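The top view shows the slide at (335,215) with its crank on the right and anvil on the left. Four block look-alikes are at (180,243), (188,272), (218,264) and (184,309). The offcut is at (197,167), the screwdriver at (304,130) and the mallet at (445,228). Next I'll measure the slide and the blocks.

```bash
cat > m.py <<'E'
from h import *
import pickle
s=pickle.load(open("top.pkl","rb")); P=cloud(s); im=s["image"]; hsv=cv2.cvtColor(im,cv2.COLOR_RGB2HSV)
def rect(p):
    r=cv2.minAreaRect((p[:,:2]*1000).astype(np.float32)); return np.round(r[0],1),np.round(r[1],1),round(r[2],1),cv2.boxPoints(r).round(1).tolist()
# fixture: yellow pts
m=np.zeros((400,640),bool); m[185:245,280:392]=1
y=m&(hsv[...,0]>18)&(hsv[...,0]<32)&(hsv[...,1]>215)
pl=y&(abs(P[...,2]-.012)<.006); print("plate",pl.sum(),rect(P[pl]))
gb=y&(abs(P[...,2]-.062)<.006); print("gear",gb.sum(),rect(P[gb]))
st=m&(abs(P[...,2]-.0705)<.005)&(hsv[...,1]<80); print("steel tops",st.sum(),rect(P[st]))
hd=m&(P[...,2]>.115); print("handle",hd.sum(),P[hd].mean(0) if hd.any() else None, P[m][:,2].max())
b=(P[...,2]>.03)&(P[...,2]<.1); b[:, :150]=0;b[:,250:]=0;b[:225]=0;b[325:]=0
n,l,stt,_=cv2.connectedComponentsWithStats(b.astype(np.uint8))
for i in range(1,n):
    if stt[i,4]>20:
        q=P[l==i]; zt=q[:,2].max(); t=q[q[:,2]>np.percentile(q[:,2],90)-.006]; print("blk",stt[i,:4],"ztop",np.percentile(q[:,2],95).round(4),rect(t))
np.save("P.npy",P)
cv2.imwrite("pics/crop.png",cv2.resize(np.hstack([im[185:245,282:392],im[225:285,160:270]]),None,fx=3.6,fy=3.6,interpolation=cv2.INTER_CUBIC)[...,::-1])
E
python3 m.py
```

```text
plate 949 (array([539.4, -86. ]), array([259.7, 100.5]), 78.0, [[463.29998779296875, -202.60000610351562], [561.7000122070312, -223.39999389648438], [615.5, 30.700000762939453], [517.0999755859375, 51.5]])
gear 336 (array([ 520.6, -173.8]), array([59.6, 60.1]), 77.2, [[484.70001220703125, -196.1999969482422], [543.2999877929688, -209.60000610351562], [556.5, -151.5], [497.8999938964844, -138.10000610351562]])
steel tops 453 (array([540.9, -74.7]), array([223.3,  59.6]), 77.8, [[488.20001220703125, -177.60000610351562], [546.5, -190.1999969482422], [593.5999755859375, 28.100000381469727], [535.2999877929688, 40.70000076293945]])
handle 66 [ 0.46708126 -0.1136386   0.51328927] 1.1091682945045311
blk [169 237  19  12] ztop 0.062 (array([505.4, 349.8]), array([24.3, 40.9]), 5.1, [[491.5, 369.1000061035156], [495.1000061035156, 328.3999938964844], [519.2999877929688, 330.6000061035156], [515.7000122070312, 371.20001220703125]])
blk [206 256  20  15] ztop 0.0622 (array([436.8, 251.6]), array([23.7, 39.9]), 22.3, [[418.20001220703125, 265.5], [433.3999938964844, 228.6999969482422], [455.29998779296875, 237.6999969482422], [440.20001220703125, 274.6000061035156]])
blk [179 264  15  16] ztop 0.062 (array([423.1, 330.6]), array([23.3, 39.4]), 74.1, [[400.8999938964844, 324.79998779296875], [438.8999938964844, 314.0], [445.29998779296875, 336.3999938964844], [407.29998779296875, 347.20001220703125]])
blk [172 300  21  18] ztop 0.0618 (array([329.5, 342.7]), array([40.9, 24.8]), 43.7, [[306.1000061035156, 337.6000061035156], [323.20001220703125, 319.70001220703125], [352.79998779296875, 347.8999938964844], [335.70001220703125, 365.79998779296875]])
```

View pics/crop.png

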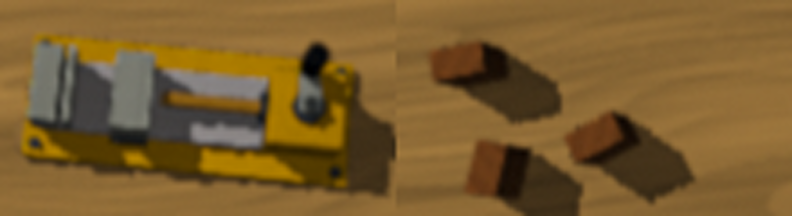

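The crop shows the anvil at crop (50,85) and the jaw at (130,95), with the handle at (316,58) on the far side of the crank hub at (308,103). The block to take is the lower one in the right half, at (600,138), which has the smallest y.

```bash
cat > m2.py <<'E'
from h import *
import pickle
s=pickle.load(open("top.pkl","rb")); P=np.load("P.npy"); im=s["image"].astype(int)
th=np.radians(78.-90) ; ex=np.array([np.cos(th),np.sin(th)]); ey=np.array([-ex[1],ex[0]])
C=np.array([.5206,-.1738])
m=np.zeros((400,640),bool); m[190:240,285:385]=1
h=m&(P[...,2]>.10)&(P[...,2]<.14); print("handle",h.sum(),P[h].mean(0),P[h].min(0),P[h].max(0))
dk=m&(im.sum(2)<110); dk[:, :355]=0; ys,xs=np.nonzero(dk); sel=ys<215; print("dark px",xs[sel].min(),xs[sel].max(),ys[sel].min(),ys[sel].max())
top=np.nonzero(h); print("handle px",top[1].min(),top[1].max(),top[0].min(),top[0].max())
q=P[h]; r=cv2.minEnclosingCircle((q[q[:,2]>.122][:,:2]*1000).astype(np.float32)); print("circ",r)
L=lambda p:np.c_[(p[:,:2]-C)@ex,(p[:,:2]-C)@ey-.135]*1000
print("handle local",L(q[q[:,2]>.122]).mean(0))
hub=m&(P[...,2]>.068)&(P[...,2]<.085); hub[:,:355]=0
print("hub/arm local",hub.sum(),L(P[hub]).min(0),L(P[hub]).max(0))
st=m&(abs(P[...,2]-.0705)<.004)&(np.arange(640)<345)
l=L(P[st]); v=np.sort(l[:,1]); g=np.nonzero(np.diff(v)>3)[0]; print("steel y segs",v[0],[(v[i].round(1),v[i+1].round(1)) for i in g],v[-1],"x",l[:,0].min(),l[:,0].max())
print("plate mid local",L(np.array([[.5394,-.086]])), "ex",ex,"ey",ey)
E
python3 m2.py
```

```text
handle 50 [ 0.54684759 -0.17583633  0.12228869] [ 0.53978744 -0.18574484  0.10280733] [ 0.55712153 -0.16828441  0.13081257]
dark px 366 372 198 214
handle px 366 373 197 205
circ ((548.678466796875, -177.21929931640625), 8.68832778930664)
handle local [  27.60834733 -132.23507483]
hub/arm local 92 [ -12.80216505 -145.59523205] [  22.60939613 -122.36659075]
steel y segs -14.647745024817985 [(np.float64(15.2), np.float64(46.6)), (np.float64(52.4), np.float64(56.5))] 78.4533306258671 x -30.485419571921963 29.854786800523776
plate mid local [[  0.13452844 -45.20990087]] ex [ 0.9781476  -0.20791169] ey [0.20791169 0.9781476 ]
```

```bash
cat > go.py <<'E'
import sys
from h import *
def delta(p,yaw,o=None):
    o=o or robot.get_obs(); Rm=R.from_euler('xyz',o["ee_rot"]); Rt=R.from_euler('xyz',[np.pi,0,yaw])
    return (Rm.inv()*Rt).as_rotvec().round(3),(Rm.inv().apply(np.array(p)-o["tool_pos"])*100).round(2)
if __name__=="__main__":
    a=list(map(float,sys.argv[1:])); o=robot.get_obs()
    print(o["time"],o["tool_pos"].round(4),o["ee_rot"].round(3),o["wrist_force"].round(2),o["joint_positions"].round(2)); print(*delta(a[:3],a[3],o))
E
python3 go.py .34 -.25 .2 1.361
python3 -c "
import numpy as np;P=np.load('P.npy');q=P[205:250,420:475].reshape(-1,3);q=q[(q[:,2]>.08)&(q[:,2]<.24)];print(q.min(0),q.max(0),q[q[:,2]<.1].mean(0))"
```

```text
0.1 [ 0.1816 -0.5186  0.1834] [-3.14  -0.     0.337] [0.6  0.34 0.44] [-1.34  0.09  1.37 -0.    1.68 -0.1 ]
[-2.000e-03 -1.000e-03 -1.024e+00] [ 23.82 -20.12  -1.61]
[ 0.43201278 -0.40693674  0.08078954] [ 0.49457999 -0.34737712  0.22422274] [ 0.46136236 -0.37180253  0.08990638]
```

{"fn": "move_arm", "kwargs": {"deltas": [0,0,-1.024,23.8,-20.1,-1.6,-1,0,0,-1.024,23.8,-20.1,-1.6,-1,0,0,-1.024,23.8,-20.1,-1.6,-1,0,0,-1.024,23.8,-20.1,-1.6,-1,0,0,-1.024,23.8,-20.1,-1.6,-1,0,0,-1.024,23.8,-20.1,-1.6,-1,0,0,-1.024,23.8,-20.1,-1.6,-1,0,0,-1.024,23.8,-20.1,-1.6,-1]}}

```text
time: 0.9
tool_pos: [0.3407, -0.249, 0.2005]
ee_rot: [3.141, -0.0, 1.365]
wrist_force: [-0.2, -0.0, -0.2]
width: 0.0942
finger_force: 0.0
```

```bash
python3 go.py .5487 -.1772 .17 1.361
```

```text
0.9 [ 0.3407 -0.249   0.2005] [ 3.141 -0.     1.365] [-0.17 -0.04 -0.16] [-0.77 -0.2   1.62  0.    1.73 -0.56]
[ 0.    -0.     0.004] [11.28 18.89  3.05]
```

{"fn": "move_arm", "kwargs": {"deltas": [0,0,0.004,11.3,18.9,3.0,-1,0,0,0.004,11.3,18.9,3.0,-1,0,0,0.004,11.3,18.9,3.0,-1,0,0,0.004,11.3,18.9,3.0,-1,0,0,0.004,11.3,18.9,3.0,-1,0,0,0.004,11.3,18.9,3.0,-1,0,0,0.004,11.3,18.9,7.0,-0.2,0,0,0.004,11.3,18.9,11.0,-0.2]}}

```text
time: 1.7
tool_pos: [0.5486, -0.182, 0.0912]
ee_rot: [3.138, 0.002, 1.353]
wrist_force: [0.4, -0.0, -0.3]
width: 0.0814
finger_force: 0.0
```

```bash
python3 go.py .5487 -.1772 .090 1.361
```

```text
1.7 [ 0.5486 -0.182   0.0912] [3.138e+00 2.000e-03 1.353e+00] [ 0.37 -0.03 -0.32] [-0.42  0.18  1.45 -0.    1.5  -0.2 ]
[ 0.004  0.002 -0.008] [ 0.47 -0.09  0.12]
```

{"fn": "move_arm", "kwargs": {"deltas": [0,0,0,0,0,0,-0.2,0,0,0,0,0,0,0.2,0,0,0,0,0,0,1,0,0,0,0,0,0,1,0,0,0,0,0,0,1,0,0,0,0,0,0,1,0,0,0,0,0,0,1,0,0,0,0,0,0,1]}}

```text
time: 2.5
tool_pos: [0.5475, -0.1794, 0.0905]
ee_rot: [-3.139, 0.0, 1.357]
wrist_force: [-5.2, 0.7, 5.1]
width: 0.0173
finger_force: 16.6
```

```bash
cat > ck.py <<'E'
from h import *
C=np.array([.5206,-.1738]);th=np.radians(-12);ex=np.array([np.cos(th),np.sin(th)]);ey=np.array([-ex[1],ex[0]])
o=robot.get_obs();d=o["tool_pos"][:2]-C;l=np.array([d@ex,d@ey])*1000
f=o["wrist_force"][:2];fl=np.array([f@ex,f@ey]);a=np.arctan2(l[1],l[0]);t=np.array([-np.sin(a),np.cos(a)])
print(o["time"].__round__(2) if hasattr(o["time"],'__round__') else o["time"],"z",o["tool_pos"][2].round(4),"yaw",o["ee_rot"][2].round(3),"loc",l.round(1),"r",np.hypot(*l).round(1),"h",a.round(3),"Ftan",(fl@t).round(2),"Frad",(fl@l/np.hypot(*l)).round(2),"Fz",o["wrist_force"][2].round(1),"w",o["width"].round(4))
E
python3 ck.py
```

```text
Traceback (most recent call last):
  File "ck.py", line 5, in <module>
    print(o["time"].__round__(2) if hasattr(o["time"],'__round__') else o["time"],"z",o["tool_pos"][2].round(4),"yaw",o["ee_rot"][2].round(3),"loc",l.round(1),"r",np.hypot(*l).round(1),"h",a.round(3),"Ftan",(fl@t).round(2),"Frad",(fl@l/np.hypot(*l)).round(2),"Fz",o["wrist_force"][2].round(1),"w",o["width"].round(4))
                                                                                                                                                                                                                                                                                                         ^^^^^^^^^^^^^^^^
AttributeError: 'float' object has no attribute 'round'
```

{"fn": "move_arm", "kwargs": {"deltas": [0,0,0,0.68,-0.2,0,1,0,0,0,1.31,-0.51,0,1,0,0,0,1.83,-0.97,0,1,0,0,0,2.23,-1.54,0,1,0,0,0,2.47,-2.2,0,1,0,0,0,2.55,-2.89,0,1,0,0,0,2.45,-3.58,0,1,0,0,0,2.18,-4.23,0,1]}}

```text
time: 3.3
tool_pos: [0.5154, -0.1483, 0.0911]
ee_rot: [3.133, -0.003, 1.358]
wrist_force: [7.5, 1.9, -2.0]
width: 0.017
finger_force: 30.0
```

```bash
sed -i 's/o\["width"\].round(4)/o["width"]/; s/o\["time"\].__round__(2) if .* else o\["time"\]/o["time"]/' ck.py; python3 ck.py
```

```text
3.3 z 0.0911 yaw 1.358 loc [-10.4  23.8] r 26.0 h 1.981 Ftan -7.74 Frad 0.34 Fz -2.0 w 0.016960760441753656
```

{"fn": "move_arm", "kwargs": {"deltas": [0,0,0,-0.42,-0.56,0,1,0,0,0,-0.96,-1.0,0,1,0,0,0,-1.6,-1.28,0,1,0,0,0,-2.29,-1.41,0,1,0,0,0,-2.98,-1.36,0,1,0,0,0,-3.65,-1.13,0,1,0,0,0,-4.23,-0.75,0,1,0,0,0,-4.71,-0.24,0,1]}}

```text
time: 4.1
tool_pos: [0.4967, -0.1924, 0.0908]
ee_rot: [-3.135, -0.003, 1.358]
wrist_force: [-7.5, 3.8, 6.5]
width: 0.0172
finger_force: 30.0
```

```bash
python3 ck.py
```

```text
4.1 z 0.0908 yaw 1.358 loc [-19.5 -23.2] r 30.3 h -2.27 Ftan -7.59 Frad 3.57 Fz 6.5 w 0.01715177603294254
```

{"fn": "move_arm", "kwargs": {"deltas": [0,0,0,-0.33,0.61,0,1,0,0,0,-0.5,1.29,0,1,0,0,0,-0.5,1.99,0,1,0,0,0,-0.33,2.66,0,1,0,0,0,-0.33,2.66,0,1,0,0,0,-0.33,2.66,0,1,0,0,0,-0.33,2.66,0,-0.2,0,0,0,-0.33,2.66,0,-0.2]}}

```text
time: 4.9
tool_pos: [0.5253, -0.2033, 0.0904]
ee_rot: [3.14, -0.001, 1.357]
wrist_force: [-0.2, -0.3, 0.1]
width: 0.0298
finger_force: 0.0
```

```bash
python3 ck.py
```

```text
4.9 z 0.0904 yaw 1.357 loc [ 10.8 -27.9] r 29.9 h -1.202 Ftan -0.27 Frad 0.29 Fz 0.1 w 0.029805118088180437
```

{"fn": "move_arm", "kwargs": {"deltas": [0,0,0,0,0,0,-0.2,0,0,0,0,0,-4,-0.2,0,0,0,0,0,-8,-0.2,0,0,0,0,0,-12,-0.2,0,0,0,0,0,-12,-0.2]}}

```text
time: 5.4
tool_pos: [0.528, -0.205, 0.2181]
ee_rot: [3.128, 0.003, 1.357]
wrist_force: [0.1, 0.5, 1.1]
width: 0.0562
finger_force: 0.0
```

```bash
python3 go.py .4368 .2516 .21 1.961
```

```text
5.4 [ 0.528  -0.205   0.2181] [3.128e+00 3.000e-03 1.357e+00] [0.12 0.48 1.11] [-0.47  0.11  1.28  0.    1.74 -0.26]
[ 0.013  0.007 -0.604] [ 42.69 -18.6    0.42]
```

{"fn": "move_arm", "kwargs": {"deltas": [0,0,-0.604,42.7,-18.6,0,-0.1,0,0,-0.604,42.7,-18.6,0,-0.1,0,0,-0.604,42.7,-18.6,0,-0.1,0,0,-0.604,42.7,-18.6,0,-0.1,0,0,-0.604,42.7,-18.6,0,-0.1,0,0,-0.604,42.7,-18.6,0,-0.1,0,0,-0.604,42.7,-18.6,0,-0.1,0,0,-0.604,42.7,-18.6,0,-0.1]}}

```text
time: 6.2
tool_pos: [0.4455, 0.1906, 0.2096]
ee_rot: [3.141, -0.0, 1.961]
wrist_force: [1.1, 0.6, -0.4]
width: 0.0516
finger_force: 0.0
```

{"fn": "move_arm", "kwargs": {"deltas": [0,0,0,0,0,0,-0.1,0,0,0,0,0,0,-0.1,0,0,0,0,0,0,-0.1]}}

```text
time: 6.5
tool_pos: [0.4465, 0.1878, 0.2098]
ee_rot: [-3.141, 0.0, 1.96]
wrist_force: [0.3, -0.3, -0.2]
width: 0.0517
finger_force: 0.0
```

```bash
python3 go.py .4368 .2516 .03 1.961; cat > jaw.py <<'E'
from h import *
C=np.array([.5206,-.1738]);th=np.radians(-12);ex=np.array([np.cos(th),np.sin(th)]);ey=np.array([-ex[1],ex[0]])
s=robot.snapshot("top");P=cloud(s);d=P[...,:2]-C;X=d@ex*1e3;Y=(d@ey-.135)*1e3
m=(abs(X)<28)&(Y>-60)&(Y<85)&(abs(P[...,2]-.0705)<.005)
v=np.sort(Y[m]);g=np.nonzero(np.diff(v)>3)[0];print("steel",v[0].round(1),[(v[i].round(1),v[i+1].round(1)) for i in g],v[-1].round(1))
m=(abs(X)<40)&(Y>-40)&(Y<60)&(abs(P[...,2]-.086)<.006)
if m.sum()>10:
    q=np.c_[X[m],Y[m]].astype(np.float32);print("blocktop",m.sum(),cv2.minAreaRect(q),q.min(0),q.max(0))
E
python3 jaw.py
```

```text
6.5 [0.4465 0.1878 0.2098] [-3.141  0.     1.96 ] [ 0.32 -0.35 -0.18] [ 0.28 -0.06  1.47 -0.    1.73 -0.11]
[-0.001  0.    -0.001] [ 6.28  1.54 17.98]
steel -38.7 [(np.float64(-8.9), np.float64(46.6)), (np.float64(52.3), np.float64(56.6))] 78.4
```

{"fn": "move_arm", "kwargs": {"deltas": [0,0,0,3,0.8,4,0,0,0,0,6.3,1.5,8,0,0,0,0,6.3,1.5,10,0,0,0,0,6.3,1.5,10,0,0,0,0,6.3,1.5,13,0,0,0,0,6.3,1.5,16,0,0,0,0,6.3,1.5,19,0,0,0,0,6.3,1.5,19,0]}}

```text
time: 7.35
tool_pos: [0.4347, 0.2498, 0.0178]
ee_rot: [-3.135, 0.001, 1.958]
wrist_force: [-0.2, 0.2, 0.6]
width: 0.0468
finger_force: 0.0
```

```bash
python3 go.py .4368 .2516 .02 1.961
```

```text
7.35 [0.4347 0.2498 0.0178] [-3.135e+00  1.000e-03  1.958e+00] [-0.2   0.16  0.56] [ 0.41  0.08  1.72 -0.    1.35  0.02]
[-0.007  0.001 -0.003] [ 0.08  0.26 -0.22]
```

Adjust by 2.5 mm along the closing direction, then grip.

{"fn": "move_arm", "kwargs": {"deltas": [0,0,0,0,0.2,-0.1,0,0,0,0,0,0.2,-0.1,0,0,0,0,0,0.2,-0.1,0.5,0,0,0,0,0.2,-0.1,1,0,0,0,0,0.2,-0.1,1,0,0,0,0,0.2,-0.1,1,0,0,0,0,0.2,-0.1,1]}}

```text
time: 8.05
tool_pos: [0.4385, 0.2535, 0.0221]
ee_rot: [3.141, 0.0, 1.961]
wrist_force: [-0.4, -0.1, 3.4]
width: 0.0242
finger_force: 29.6
```

```bash
python3 go.py .4368 .2516 .16 1.961
```

```text
8.05 [0.4385 0.2535 0.0221] [3.141 0.    1.961] [-0.35 -0.14  3.44] [ 0.41  0.08  1.71 -0.    1.35  0.02]
[0.001 0.    0.   ] [ -0.11  -0.21 -13.79]
```

{"fn": "move_arm", "kwargs": {"deltas": [0,0,0,0,0,-3,1,0,0,0,0,0,-7,1,0,0,0,0,0,-11,1,0,0,0,0,0,-14,1,0,0,0,0,0,-14,1]}}

```text
time: 8.55
tool_pos: [0.4408, 0.2546, 0.1668]
ee_rot: [3.131, -0.0, 1.961]
wrist_force: [-0.1, -0.3, -0.3]
width: 0.024
finger_force: 29.6
```

```bash
python3 go.py .5528 -.0222 .16 1.361
```

```text
8.55 [0.4408 0.2546 0.1668] [ 3.131 -0.     1.961] [-0.09 -0.29 -0.32] [ 0.41 -0.01  1.5  -0.    1.64  0.02]
[ 0.01  -0.003  0.6  ] [-29.86  -0.18   0.67]
```

{"fn": "move_arm", "kwargs": {"deltas": [0,0,0.15,-4,0,0,1,0,0,0.3,-8,0,0,1,0,0,0.45,-12,0,0,1,0,0,0.6,-16,0,0,1,0,0,0.6,-20,0,0,1,0,0,0.6,-24,0,0,1,0,0,0.6,-27,0,0,1,0,0,0.6,-29.9,0,0,1]}}

```text
time: 9.35
tool_pos: [0.5512, -0.0248, 0.1589]
ee_rot: [-3.138, 0.0, 1.36]
wrist_force: [0.1, 0.8, -1.0]
width: 0.0241
finger_force: 29.6
```

{"fn": "move_arm", "kwargs": {"deltas": [0,0,0,0,0,0,1,0,0,0,0,0,0,1,0,0,0,0,0,0,1]}}

```text
time: 9.65
tool_pos: [0.551, -0.0223, 0.1604]
ee_rot: [-3.14, -0.0, 1.362]
wrist_force: [-0.5, 0.0, -0.8]
width: 0.0241
finger_force: 29.6
```

```bash
python3 go.py .5528 -.0222 .0471 1.361
```

```text
9.65 [ 0.551  -0.0223  0.1604] [-3.14  -0.     1.362] [-0.52  0.03 -0.77] [-0.14  0.1   1.41  0.    1.64  0.07]
[-0.002 -0.     0.001] [ 0.04  0.2  11.33]
```

{"fn": "move_arm", "kwargs": {"deltas": [0,0,0,0,0.2,3,1,0,0,0,0,0.2,6,1,0,0,0,0,0.2,8.5,1,0,0,0,0,0.2,10,1,0,0,0,0,0.2,10.7,1,0,0,0,0,0.2,11.0,1,0,0,0,0,0.2,11.0,1,0,0,0,0,0.2,11.0,1]}}

```text
time: 10.45
tool_pos: [0.5548, -0.0238, 0.0529]
ee_rot: [3.139, -0.0, 1.361]
wrist_force: [-0.2, -0.3, -1.1]
width: 0.024
finger_force: 29.6
```

```bash
python3 go.py .5528 -.0222 .0471 1.361; python3 jaw.py
```

```text
10.45 [ 0.5548 -0.0238  0.0529] [ 3.139 -0.     1.361] [-0.23 -0.3  -1.08] [-0.14  0.16  1.56 -0.    1.42  0.07]
[ 0.003 -0.    -0.   ] [ 0.11 -0.23  0.58]
steel -32.0 [(np.float64(-9.2), np.float64(56.4))] 78.9
```

{"fn": "move_arm", "kwargs": {"deltas": [0,0,0,0,-0.1,0.3,1,0,0,0,0,-0.1,0.3,1,0,0,0,0,-0.1,0.3,1]}}

```text
time: 10.8
tool_pos: [0.5528, -0.0236, 0.0486]
ee_rot: [3.141, 0.0, 1.361]
wrist_force: [-0.7, -0.8, -0.9]
width: 0.024
finger_force: 29.6
```

```bash
python3 go.py .5528 -.0222 .0471 1.361
```

```text
10.8 [ 0.5528 -0.0236  0.0486] [3.141 0.    1.361] [-0.7  -0.76 -0.9 ] [-0.15  0.16  1.56 -0.    1.42  0.07]
[ 0.  0. -0.] [ 0.14 -0.03  0.15]
```

Lower until the bed is felt, then open.

{"fn": "move_arm", "kwargs": {"deltas": [0,0,0,0,0,0.1,1,0,0,0,0,0,0.15,1,0,0,0,0,0,0.15,1]}}

```text
time: 11.1
tool_pos: [0.5529, -0.0235, 0.0472]
ee_rot: [3.141, 0.0, 1.361]
wrist_force: [-0.2, 0.6, -0.0]
width: 0.024
finger_force: 29.6
```

```bash
python3 go.py .5528 -.0222 .0471 1.361
```

```text
11.1 [ 0.5529 -0.0235  0.0472] [3.141 0.    1.361] [-0.21  0.61 -0.03] [-0.14  0.16  1.56 -0.    1.41  0.07]
[ 0.  0. -0.] [ 0.13 -0.04  0.01]
```

{"fn": "move_arm", "kwargs": {"deltas": [0,0,0,0,0,0.05,1,0,0,0,0,0,0.1,1,0,0,0,0,0,0.1,1]}}

```text
time: 11.4
tool_pos: [0.553, -0.0235, 0.0471]
ee_rot: [3.141, 0.0, 1.361]
wrist_force: [-2.4, 0.1, 5.2]
width: 0.0239
finger_force: 29.7
```

```bash
python3 go.py .5528 -.0222 .0471 1.361
```

```text
11.4 [ 0.553  -0.0235  0.0471] [3.141 0.    1.361] [-2.42  0.1   5.25] [-0.14  0.16  1.57 -0.    1.41  0.07]
[ 0.001  0.    -0.   ] [ 0.13 -0.05  0.  ]
```

The bed is felt at 5 N, so I release and rise.

{"fn": "move_arm", "kwargs": {"deltas": [0,0,0,0,0,-0.05,0.2,0,0,0,0,0,-0.05,0.2,0,0,0,0,0,-0.05,0.2,0,0,0,0,0,-0.05,0.2,0,0,0,0,0,-3,0.2,0,0,0,0,0,-7,0.2,0,0,0,0,0,-11,0.2,0,0,0,0,0,-13,0.2]}}

```text
time: 12.2
tool_pos: [0.5544, -0.0237, 0.1803]
ee_rot: [3.135, -0.0, 1.361]
wrist_force: [0.3, -0.3, 0.5]
width: 0.0376
finger_force: 0.0
```

```bash
python3 ck.py; python3 jaw.py; python3 go.py .50 -.14 .2 1.361; python3 - <<'E'
from h import *
C=np.array([.5206,-.1738]);th=np.radians(-12);ex=np.array([np.cos(th),np.sin(th)]);ey=np.array([-ex[1],ex[0]])
print(C+.0108*ex-.0259*ey)
E
```

```text
12.2 z 0.1803 yaw 1.361 loc [  1.9 153.9] r 153.9 h 1.559 Ftan -0.38 Frad -0.26 Fz 0.5 w 0.03756504604412678
steel -35.0 [(np.float64(-9.7), np.float64(66.9))] 78.5
12.25 [ 0.5557 -0.0239  0.183 ] [ 3.131e+00 -1.000e-03  1.361e+00] [ 1.01 -0.36  2.16] [-0.14  0.09  1.37 -0.    1.67  0.07]
[ 0.011 -0.001 -0.   ] [-12.52  -3.01  -1.74]
[ 0.52577908 -0.20137947]
```

{"fn": "move_arm", "kwargs": {"deltas": [0,0,0,-4,0.2,0,0.2,0,0,0,-8,0.4,0,0,0,0,0,-13,0.6,0,-0.1,0,0,0,-18,0.9,0,-0.2,0,0,0,-18,0.9,0,-0.2,0,0,0,-18,0.9,0,-0.2,0,0,0,-18,0.9,0,-0.2]}}

```text
time: 12.95
tool_pos: [0.524, -0.2004, 0.1752]
ee_rot: [-3.14, -0.001, 1.362]
wrist_force: [-0.6, -0.3, -0.4]
width: 0.0565
finger_force: 0.0
```

```bash
python3 go.py .5258 -.2014 .09 1.361; python3 jaw.py; python3 - <<'E'
from h import *
i=robot.snapshot("scene")["image"][150:270,240:400]; cv2.imwrite("pics/s1.png",cv2.resize(i,None,fx=4,fy=4,interpolation=cv2.INTER_CUBIC)[...,::-1])
E
```

```text
12.95 [ 0.524  -0.2004  0.1752] [-3.140e+00 -1.000e-03  1.362e+00] [-0.57 -0.28 -0.43] [-0.47  0.11  1.36  0.    1.67 -0.26]
[-0.001 -0.001  0.001] [-0.07  0.21  8.52]
steel -38.7 [(np.float64(-8.9), np.float64(-0.4)), (np.float64(16.1), np.float64(21.6)), (np.float64(21.6), np.float64(27.0)), (np.float64(38.2), np.float64(46.5)), (np.float64(52.4), np.float64(56.7))] 78.6
blocktop 130 ((-0.9257068634033203, 19.38080596923828), (24.435962677001953, 39.46690368652344), 0.20885339379310608) [-13.199645    -0.39155328] [11.266126 39.121784]
```

View pics/s1.png

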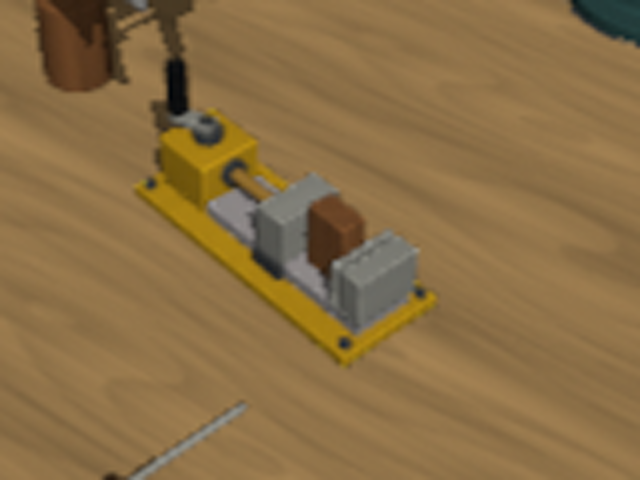

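The picture shows the block upright at (335,235) on the bed, between the jaw (295,215) and the anvil (375,270). The top-view measurement puts it square, at x=-0.9, y=19.4 mm. Back to the crank.

{"fn": "move_arm", "kwargs": {"deltas": [0,0,0,-0.1,0.2,3,-0.2,0,0,0,-0.1,0.2,6,-0.2,0,0,0,-0.1,0.2,8.4,-0.2,0,0,0,-0.1,0.2,8.4,-0.2,0,0,0,-0.1,0.2,8.4,0.2,0,0,0,-0.1,0.2,8.4,0.6,0,0,0,-0.1,0.2,8.4,1,0,0,0,-0.1,0.2,8.4,1]}}

```text
time: 13.85
tool_pos: [0.5267, -0.2032, 0.0936]
ee_rot: [3.139, 0.001, 1.361]
wrist_force: [0.4, 0.3, 0.0]
width: 0.0278
finger_force: 0.0
```

{"fn": "move_arm", "kwargs": {"deltas": [0,0,0,0,0,0,1,0,0,0,0,0,0,1]}}

```text
time: 14.05
tool_pos: [0.5243, -0.2026, 0.093]
ee_rot: [-3.138, 0.0, 1.361]
wrist_force: [-5.3, 0.5, 5.2]
width: 0.017
finger_force: 30.0
```

```bash
python3 ck.py
```

```text
14.05 z 0.093 yaw 1.361 loc [  9.6 -27.4] r 29.0 h -1.235 Ftan -5.18 Frad -1.17 Fz 5.2 w 0.016993722509967255
```

{"fn": "move_arm", "kwargs": {"deltas": [0,0,0,-0.15,-0.78,0,1,0,0,0,-0.13,-1.48,0,1,0,0,0,0.06,-2.15,0,1,0,0,0,0.41,-2.75,0,1,0,0,0,0.9,-3.25,0,1,0,0,0,1.5,-3.61,0,1,0,0,0,2.16,-3.81,0,1,0,0,0,2.86,-3.84,0,1]}}

```text
time: 14.85
tool_pos: [0.492, -0.1705, 0.0934]
ee_rot: [-3.14, 0.009, 1.359]
wrist_force: [-6.2, -6.7, 7.9]
width: 0.0169
finger_force: 30.0
```

```bash
python3 ck.py; python3 jaw.py
```

```text
14.85 z 0.0934 yaw 1.359 loc [-28.7  -2.7] r 28.8 h -3.048 Ftan 7.38 Frad 5.34 Fz 7.9 w 0.016944525206990253
steel -32.5 [(np.float64(18.8), np.float64(29.8)), (np.float64(38.2), np.float64(46.5)), (np.float64(52.5), np.float64(56.6))] 78.5
blocktop 131 ((-0.9985322952270508, 19.344154357910156), (39.55575942993164, 23.62109375), 89.9234848022461) [-12.824724    -0.41923895] [10.828971 39.119255]
```

{"fn": "move_arm", "kwargs": {"deltas": [0,0,0,0.55,0.1,0,1,0,0,0,1.07,0.31,0,1,0,0,0,1.54,0.62,0,1,0,0,0,1.93,1.01,0,1,0,0,0,2.24,1.47,0,1,0,0,0,2.42,1.89,0,1,0,0,0,2.42,1.89,0,1,0,0,0,2.42,1.89,0,1]}}

```text
time: 15.7
tool_pos: [0.5157, -0.1464, 0.0931]
ee_rot: [-3.138, 0.0, 1.361]
wrist_force: [-5.6, 0.4, 9.7]
width: 0.0171
finger_force: 30.0
```

```bash
python3 ck.py; python3 jaw.py
```

```text
15.7 z 0.0931 yaw 1.361 loc [-10.5  25.7] r 27.8 h 1.959 Ftan 5.41 Frad 1.38 Fz 9.7 w 0.017128788067371104
steel -26.1 [(np.float64(16.0), np.float64(21.5)), (np.float64(21.5), np.float64(32.4)), (np.float64(40.8), np.float64(46.6)), (np.float64(52.4), np.float64(56.3))] 78.8
blocktop 133 ((-1.2380561828613281, 23.80913543701172), (39.33283996582031, 24.275766372680664), 88.29957580566406) [-13.539989    3.9594405] [10.903048 43.671757]
```

{"fn": "move_arm", "kwargs": {"deltas": [0,0,0,0.08,0.27,0,1,0,0,0,0.13,0.54,0,1,0,0,0,0.15,0.82,0,1,0,0,0,0.15,0.96,0,1,0,0,0,0.15,0.96,0,1]}}

```text
time: 16.25
tool_pos: [0.5252, -0.1466, 0.093]
ee_rot: [-3.137, -0.001, 1.361]
wrist_force: [-5.0, 2.3, 9.6]
width: 0.0169
finger_force: 30.0
```

```bash
python3 ck.py; python3 jaw.py
```

```text
16.25 z 0.093 yaw 1.361 loc [-1.1 27.5] r 27.5 h 1.612 Ftan 5.29 Frad 1.41 Fz 9.6 w 0.016912844255037324
steel -24.3 [(np.float64(13.3), np.float64(18.8)), (np.float64(18.8), np.float64(29.8)), (np.float64(52.5), np.float64(56.6))] 78.6
blocktop 130 ((-0.6817455291748047, 25.45762825012207), (39.7692756652832, 23.97769546508789), 89.2895278930664) [-12.824723   5.63666 ] [11.287622 45.234093]
```

{"fn": "move_arm", "kwargs": {"deltas": [0,0,0,0,0.14,0,1,0,0,0,-0.02,0.28,0,1,0,0,0,-0.02,0.28,0,1]}}

```text
time: 16.6
tool_pos: [0.5279, -0.1473, 0.093]
ee_rot: [-3.137, -0.001, 1.361]
wrist_force: [-5.1, 1.5, 10.1]
width: 0.0179
finger_force: 30.0
```

```bash
python3 ck.py
```

```text
16.6 z 0.093 yaw 1.361 loc [ 1.6 27.4] r 27.5 h 1.512 Ftan 5.3 Frad 0.1 Fz 10.1 w 0.017862244561524746
```

{"fn": "move_arm", "kwargs": {"deltas": [0,0,0,-0.01,0.11,0,1,0,0,0,-0.03,0.22,0,1,0,0,0,-0.03,0.22,0,1]}}

```text
time: 16.9
tool_pos: [0.5299, -0.148, 0.093]
ee_rot: [-3.137, -0.001, 1.361]
wrist_force: [-6.2, 2.3, 9.6]
width: 0.0171
finger_force: 30.0
```

```bash
python3 ck.py
```

```text
16.9 z 0.093 yaw 1.361 loc [ 3.7 27.2] r 27.4 h 1.434 Ftan 6.64 Frad 0.03 Fz 9.6 w 0.017090044749123866
```

{"fn": "move_arm", "kwargs": {"deltas": [0,0,0,-0.02,0.08,0,1,0,0,0,-0.04,0.16,0,1,0,0,0,-0.04,0.16,0,1]}}

```text
time: 17.2
tool_pos: [0.5313, -0.1486, 0.093]
ee_rot: [-3.137, -0.001, 1.361]
wrist_force: [-6.3, 1.9, 8.8]
width: 0.0168
finger_force: 30.0
```

```bash
python3 ck.py
```

```text
17.2 z 0.093 yaw 1.361 loc [ 5.3 26.9] r 27.4 h 1.377 Ftan 6.49 Frad -0.71 Fz 8.8 w 0.016848531572134864
```

```bash
cat > avg.py <<'E'
from h import *
C=np.array([.5206,-.1738]);th=np.radians(-12);ex=np.array([np.cos(th),np.sin(th)]);ey=np.array([-ex[1],ex[0]])
F=[];L=[]
for i in range(6):
    robot.snapshot("top");o=robot.get_obs();d=o["tool_pos"][:2]-C;L.append([d@ex*1e3,d@ey*1e3]);f=o["wrist_force"][:2];F.append([f@ex,f@ey])
l=np.mean(L,0);f=np.mean(F,0);a=np.arctan2(l[1]+1.,l[0]);t=np.array([-np.sin(a),np.cos(a)])
print(o["time"],"loc",l.round(2),"h",a.round(3),"Ftan",(f@t).round(2),"sd",np.std(np.array(F)@t).round(2))
E
python3 avg.py; python3 jaw.py
```

```text
17.5 loc [ 5.27 26.88] h 1.384 Ftan 6.06 sd 0.46
steel -23.3 [(np.float64(16.1), np.float64(26.9)), (np.float64(26.9), np.float64(32.4)), (np.float64(52.6), np.float64(56.5))] 78.6
blocktop 128 ((-0.8458089828491211, 26.579364776611328), (39.758399963378906, 24.323152542114258), 89.8457260131836) [-13.036425    6.6855764] [11.3083725 46.476585 ]
```

{"fn": "move_arm", "kwargs": {"deltas": [0,0,0,-0.02,0.08,0,1,0,0,0,-0.05,0.16,0,1,0,0,0,-0.05,0.16,0,1]}}

```text
time: 17.85
tool_pos: [0.5324, -0.1491, 0.0929]
ee_rot: [-3.136, -0.002, 1.361]
wrist_force: [-7.9, 3.1, 10.2]
width: 0.0173
finger_force: 30.1
```

```bash
python3 avg.py
```

```text
18.15 loc [ 6.42 26.6 ] h 1.342 Ftan 7.56 sd 0.36
```

{"fn": "move_arm", "kwargs": {"deltas": [0,0,0,-0.04,0.1,0,1,0,0,0,-0.08,0.21,0,1,0,0,0,-0.08,0.21,0,1]}}

```text
time: 18.45
tool_pos: [0.5338, -0.1499, 0.0929]
ee_rot: [-3.135, -0.002, 1.361]
wrist_force: [-8.0, 3.7, 10.3]
width: 0.017
finger_force: 30.1
```

```bash
python3 avg.py
```

```text
18.75 loc [ 7.94 26.18] h 1.286 Ftan 8.24 sd 0.3
```

{"fn": "move_arm", "kwargs": {"deltas": [0,0,0,-0.05,0.1,0,1,0,0,0,-0.1,0.2,0,1,0,0,0,-0.1,0.2,0,1]}}

```text
time: 19.05
tool_pos: [0.5351, -0.1507, 0.0929]
ee_rot: [-3.133, -0.003, 1.361]
wrist_force: [-9.0, 5.3, 11.8]
width: 0.0168
finger_force: 30.1
```

```bash
python3 avg.py; python3 jaw.py
```

```text
19.35 loc [ 9.36 25.66] h 1.233 Ftan 10.23 sd 0.29
steel -22.6 [(np.float64(16.1), np.float64(27.0)), (np.float64(27.0), np.float64(32.5)), (np.float64(40.8), np.float64(47.4)), (np.float64(53.1), np.float64(56.2))] 78.8
blocktop 132 ((-1.5514001846313477, 27.482255935668945), (24.22203254699707, 39.09465408325195), 1.3678481578826904) [-13.581817   7.66552 ] [10.653647 47.066456]
```

{"fn": "move_arm", "kwargs": {"deltas": [0,0,0,0.03,-0.07,0,1,0,0,0,0.05,-0.14,0,1,0,0,0,0.05,-0.14,0,1]}}

```text
time: 19.7
tool_pos: [0.5348, -0.1505, 0.093]
ee_rot: [-3.136, -0.002, 1.361]
wrist_force: [-5.7, 4.3, 10.6]
width: 0.017
finger_force: 30.1
```

```bash
python3 avg.py
```

```text
20.0 loc [ 8.99 25.73] h 1.246 Ftan 7.53 sd 0.51
```

{"fn": "move_arm", "kwargs": {"deltas": [0,0,0,0.03,-0.07,0,1,0,0,0,0.05,-0.14,0,1,0,0,0,0.05,-0.14,0,1]}}

```text
time: 20.3
tool_pos: [0.5345, -0.1504, 0.093]
ee_rot: [-3.138, -0.001, 1.361]
wrist_force: [-4.9, 3.3, 9.0]
width: 0.017
finger_force: 30.0
```

```bash
python3 avg.py; python3 jaw.py
```

```text
20.6 loc [ 8.69 25.8 ] h 1.257 Ftan 5.43 sd 0.46
steel -22.6 [(np.float64(18.8), np.float64(29.7)), (np.float64(43.7), np.float64(47.2)), (np.float64(53.1), np.float64(56.7))] 78.7
blocktop 129 ((-1.287623405456543, 27.56960105895996), (23.824356079101562, 39.41790008544922), 0.7596050500869751) [-13.33164    7.713632] [10.676991 47.30405 ]
```

{"fn": "move_arm", "kwargs": {"deltas": [0,0,0,0.04,-0.1,0,1,0,0,0,0.08,-0.2,0,1,0,0,0,0.08,-0.2,0,1,0,0,0,0.08,-0.2,0,1]}}

```text
time: 21.05
tool_pos: [0.534, -0.1502, 0.0931]
ee_rot: [3.141, -0.0, 1.361]
wrist_force: [-0.6, 1.0, 5.8]
width: 0.0171
finger_force: 30.0
```

```bash
python3 avg.py; python3 jaw.py
```

```text
21.35 loc [ 8.26 25.91] h 1.273 Ftan 1.5 sd 0.36
steel -22.6 [(np.float64(18.8), np.float64(24.2)), (np.float64(32.5), np.float64(38.1)), (np.float64(43.7), np.float64(47.2)), (np.float64(53.1), np.float64(56.5))] 78.7
blocktop 130 ((-1.4846153259277344, 27.720705032348633), (24.53775405883789, 38.716270446777344), 3.3923254013061523) [-13.229809    7.6728935] [11.018139 47.21401 ]
```

{"fn": "move_arm", "kwargs": {"deltas": [0,0,0,0,0,0,0.6,0,0,0,0,0,0,0.3,0,0,0,0,0,0,0,0,0,0,0,0,0,-0.2,0,0,0,0,0,0,-0.2,0,0,0,0,0,-4,-0.2,0,0,0,0,0,-8,-0.2,0,0,0,0,0,-12,-0.2]}}

```text
time: 22.2
tool_pos: [0.5341, -0.1504, 0.2128]
ee_rot: [-3.14, -0.0, 1.361]
wrist_force: [0.2, -0.4, 0.4]
width: 0.0562
finger_force: 0.0
```

{"fn": "move_arm", "kwargs": {"deltas": [0,0,0,-4,-3,0,-0.2,0,0,0,-7,-6,0,-0.2,0,0,0,-7,-10,0,-0.2,0,0,0,-7,-14,0,-0.2,0,0,0,-7,-14,0,-0.2,0,0,0,-7,-14,0,-0.2,0,0,0,-7,-14,0,-0.2]}}

```text
time: 22.9
tool_pos: [0.3839, -0.1901, 0.2121]
ee_rot: [3.141, 0.0, 1.361]
wrist_force: [-0.4, -0.2, -0.2]
width: 0.0565
finger_force: 0.0
```

```bash
python3 jaw.py; python3 jaw.py; python3 - <<'E'
from h import *
C=np.array([.5206,-.1738]);th=np.radians(-12);ex=np.array([np.cos(th),np.sin(th)]);ey=np.array([-ex[1],ex[0]])
s=robot.snapshot("top");P=cloud(s);d=P[...,:2]-C;X=d@ex*1e3;Y=d@ey*1e3
m=(abs(X)<45)&(abs(Y)<45)&(P[...,2]>.12)&(P[...,2]<.135);x,y=X[m].mean(),Y[m].mean();print("handle",m.sum(),x,y,np.arctan2(y,x));o=robot.get_obs();print(o["tool_pos"],o["wrist_force"])
i=s["image"][150:270,260:480]; cv2.imwrite("pics/t2.png",cv2.resize(i,None,fx=3.6,fy=3.6,interpolation=cv2.INTER_CUBIC)[...,::-1])
E
```

```text
steel -22.6 [(np.float64(10.5), np.float64(16.0)), (np.float64(16.0), np.float64(21.5)), (np.float64(21.5), np.float64(29.7)), (np.float64(32.4), np.float64(35.4)), (np.float64(43.6), np.float64(47.2)), (np.float64(53.2), np.float64(56.5))] 78.6
blocktop 131 ((-1.4612417221069336, 27.471403121948242), (23.9395751953125, 38.95392990112305), 1.3487427234649658) [-13.666633   7.73965 ] [10.536473 46.92994 ]
steel -22.6 [(np.float64(16.0), np.float64(26.9)), (np.float64(40.8), np.float64(47.3)), (np.float64(53.2), np.float64(56.5))] 78.8
blocktop 130 ((-1.084498405456543, 27.745994567871094), (24.879934310913086, 39.08716583251953), 2.3149685859680176) [-13.383436    7.7444415] [11.411641 47.379353]
handle 38 8.741719172652253 26.867026912125908 1.2562299926358709
[ 0.38391791 -0.18996099  0.21174137] [0.64666554 1.00525337 0.67842883]
```

View pics/t2.png

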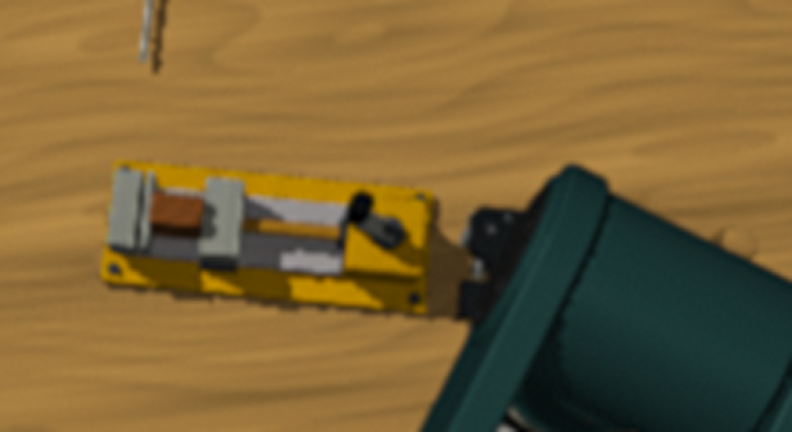

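The picture shows the block at (176,212) clamped between the jaw (222,220) and the anvil plate (145,210), with the gripper clear. The anvil plate has sunk about 0.7 mm, which is roughly 27 N and agrees with the force felt at the crank. I'm handing in.

```bash
python3 -c "
from bench import robot
print(robot.close_job())"
```

```text
the job is handed in; nothing more can be done
None
```

I handed the job in at about 23 s of the 72 s allowed: the block stands nipped on the bed at an estimated 20–28 N, the gripper has let go and is clear, and I have not seen the judge's result.

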